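# Unclip the model case and set the cast on the scan stage

### The arm

A 6-joint arm with a two-finger parallel gripper is mounted at the origin on a cart in front of the work surface, level with it; the furniture and walls round the work are solid. World frame = base frame: x ahead of the robot, y to its left, z up, the work surface at z = 0. Lengths are in m, angles in rad, forces in N, time in s.
With the tool pointing down it reaches from about 0.35 to 0.975 m from the base axis. Payload 7.1 kg.
Tool frame: the origin (TCP) lies midway between the tips of the shut fingers; the grasp point (between the pads) lies 19 mm behind it (env.tcp_to_grasp is the z of the grasp point in the tool frame, in m); z points along the fingers, y is the line along which they close (so a half turn about z gives the same grasp; the last joint's range is limited). The gripper opens to 88 mm and grips with 3 to 60 N. Pads are 20 mm wide; open, the fingers measure 115 mm over their backs; the gripper's body (75 mm by 178 mm) begins 61 mm behind the grasp point.
Start: joints at [-1.211, 0.423, 1.63, -0, 1.089, -0.019], TCP at [0.231, -0.581, 0.223] pointing down, gripper open.
Joint ranges: [-3, 3], [-0.9, 2.11], [0.09, 2.58], [-1.31, 4.45], [0.11, 2.69], [-2.54, 2.54]. Speed limits (rad/s): [2.39, 2.39, 3.01, 3.14, 3.14, 3.14].

### API

Orientations are given as a rotation vector (axis times angle).
In Python, from station import env gives the robot as it stands.
- The arm moves only by the tool drive_tool, never from a script. Its arguments are lists of equal length, an entry for each row: "hand": the closure, from 0 (fully open) to 1 (shut); "xyz": the shift along the tool's x, y, z in units of 25 mm (1.0 is 25 mm), a list of three; "delta_rot": the turn, a rotation vector about the tool's x, y, z in units of 8 degrees (1.0 is 8 degrees), a list of three. In form: {"hand": [hand, ...], "xyz": [[x, y, z], ...], "delta_rot": [[ax, ay, az], ...]}. A call has 1 to 8 rows; each row shifts and turns the commanded pose from where the row before left it, along the tool's axes as they then stand; what a row does not reach is not made up. A row lasts 1/8 s, in which the tool goes at most 62.5 mm and 10.7 degrees, less where a joint would pass 70% of its speed; a pose out of reach is approached as far as the arm can. A call is refused whole if a number of a shift passes 1 or a number of a turn 1, either way. A call with a gripper value outside its range is refused whole. The fingers move at their own pace and stop on an object; the grip force is fixed at half the most. Time passes only in rows, so rows that do not move let the fingers close. It gives the time, the measured TCP pose, the force, the opening and the grip force at its end, in the units of the state.
- env.get_state(): the state, without advancing time (a new reading comes with each control period).
- env.read_camera(name): name is "scene" or "top" or "wrist"; returns a dict with "color" (400x640x3 uint8, blue, green, red), "camera_matrix" (3x3 intrinsics, pixels), "extrinsics" (4x4, takes a point from camera to world coordinates). Camera axes: x right, y down, z forward; pixel columns grow to the right and rows downward; lengths in m; the calibration is good to about 2 mm. A picture is of the moment at which its call begins. There is no depth.
- env.finish_job(): hands the job in; it is judged then, once.
The state is a dict: "time": time; "qpos": joint angles; "qd": joint speeds; "joint_efforts": joint torques, N m; "position": TCP position; "ee_rot": TCP orientation; "wrist_force": force on the tool from outside, world axes, zero at the start; "wrist_torque": the same for the moment, N m; "gripper_width": finger opening in m; "gripper_force": force on a finger pad.
Only numpy, scipy, OpenCV 4.12 (cv2) and the standard library are available. Lean on these libraries where they do the work, as an engineer would, in place of code of your own. Each camera call takes 0.05 s, during which the arm holds its last target. There are 200 camera calls.

### The job

Unlatch the grey model case by flipping both sprung clips fully outward, then lift the lid off by its handle and lay it flat on the worktop, handle up, clear of the case. Take the plaster cast out and set it gently, base down, centred on the raised seat of the scan stage, with its longer side reaching from cheek to cheek; it can only be held by its two ends in the case and only by front and back between the cheeks, so put it down on the way and take it again. Leave the clips open and do not disturb the bur block or the bottle.

Things in the scene. Friction and masses are not known exactly. Their poses are not given: they have to be found in the camera images.
- case: Open grey model case, fixed, 150 (x) x 120 (y) x 50 mm high, walls and floor 4 mm; origin centre of underside. A clip on each x end (-x: clip_near, +x: clip_far). The cast stands inside on a plinth, top 16 mm above the origin; two black foam cheeks, 39 mm high, 60 mm long, close off its front and back at y +-27.5 mm (3.5 mm gap). Beyond its ends, along x, 40 mm of free floor each.
- clip_near (a joint): Wire bale clip on the case's -x end, rad: 0 closed, upright, hooked over the lid's edge; 1.75 fully open, flipped outward and down. Over-centre spring: below 0.6 it snaps shut, beyond it snaps open. Hinge along the case's y, 79 mm from its middle, 22 mm high. About 4 to 6 N outward on the thumb plate opens it. Do not lift the lid while a clip is closed.
- clip_far (a joint): The same clip on the case's +x end; same values: 0 closed, 1.75 open outward, snaps over at 0.6.
- clip_near_tab (a point): Middle of clip_near's thumb plate, steel, 40 mm wide (along case y), 3 mm thick, upright above the lid when closed: this point then 73.5 mm high and 82.5 mm from the case's middle, plate from 58 to 87 mm high. Below 61 mm the bale wires reach 15 mm inward over the lid. Push it outward from inside, away from the case's middle.
- clip_far_tab (a point): The same point on clip_far, at the case's +x end.
- lid: Loose grey lid, plate 152 (x) x 124 (y) x 5 mm, with a 5 mm locating lip below that drops into the case with 3 mm play; 0.22 kg. Origin: centre of the lip's underside, so at height 0 when on the worktop, 45 mm when on the case; plate top 10 mm above the origin. Axes parallel to the case's when closed.
- lid_handle (a point): Middle of the lid's black bar handle: bar 70 mm long along the lid's y, 14 mm thick along its x, 12 mm high, its middle 34 mm above the lid's origin, 18 mm clear under it.
- cast: White plaster jaw cast, 48 (its x, front to back) x 61 (its y, end to end) mm base 16 mm high, teeth up to 24 mm, 0.07 kg. D-shaped from above: rounded front at -x, flat back at +x; the two ends (+y, -y) are straight and parallel only over the rear half, x 0 to 22 mm: grip them there. Origin: centre of the underside; z up through the teeth. In the case its y lies along the case's x.
- stage: Metal scan stage, fixed: foot 110 (x) x 120 (y) x 8 mm, pedestal (the seat) 34 (x) x 62 (y) mm in the middle, top 31 mm high, two upright cheeks at +y and -y, each 44 mm long (x), 8 mm thick, up to 64 mm high, inner faces 70 mm apart. Open towards +x and -x. Origin: centre of the underside. The furnace behind it begins 0.53 m ahead of the robot: carry things round in front of it.
- stage_seat (a point): Centre of the top of the stage's pedestal, 31 mm above the worktop; the cast's underside rests here, its y along the stage's y (either way round).
- burs: Brown wooden bur block, 52x108x58 mm, a bystander; origin at its underside.
- bottle: Small bottle with a black cap, 33 mm across, 64 mm high, a bystander; origin at its underside.

How it is judged:
By the outcome, as a careful person would: the job done as asked, in the order asked, and still so for the second after the job is handed in, with the robot touching nothing.
It also fails if it takes over 72 s, if anything falls off the work surface, if the arm or the gripper's body presses on something with over 40 N, if the wrist force passes 120 N, or if a joint passes its speed limit or range.

## Working session

There is one attempt and no reset: what is moved stays moved. The work goes in short steps, Python scripts to look and compute and a tool call to move; the robot and the scene stay as the last step left them, time stands still between calls to the robot, and variables do not carry over. Pictures are saved under pics/ and viewed, at most 10 in all, crops included, and the job is handed in when it is done.

Besides the shell and the picture viewer there is one more tool, called after "Request:" as name(argument=value, ...) on one line, values as JSON. drive_tool: Moves the arm, as the interface text tells. Its arguments: {"type":"object","properties":{"hand":{"type":"array","items":{"type":"number"}},"xyz":{"type":"array","items":{"type":"array","items":{"type":"number"}}},"delta_rot":{"type":"array","items":{"type":"array","items":{"type":"number"}}}},"required":["hand","xyz","delta_rot"]}

```bash
mkdir -p pics; ls
python3 - <<'E'
from station import env
import cv2
s=env.get_state();print({k:(v if not hasattr(v,'round') else v) for k,v in s.items()});print(env.tcp_to_grasp)
for n in("scene","top"):
    r=env.read_camera(n);cv2.imwrite(f"pics/{n}0.png",r["color"]);print(n,r["camera_matrix"],r["extrinsics"])
E
```

```text
pics
{'time': 0.0, 'qpos': array([-1.21100611e+00,  4.23827346e-01,  1.63070759e+00,  2.51182024e-05,
        1.08858517e+00, -1.90122154e-02]), 'qd': array([ 0.00072782, -0.00126216, -0.00144026,  0.00099041, -0.00114526,
        0.00035006]), 'joint_efforts': array([ 1.32330510e-04, -5.44628334e+01, -2.73661208e+01,  6.42985781e-02,
        2.27952772e-02, -1.17882505e-04]), 'position': array([ 0.23095454, -0.58015513,  0.22190321]), 'ee_rot': array([-3.08393332e+00, -5.91168215e-01,  3.72226569e-04]), 'wrist_force': array([-0.78438701, -0.56836898, -0.65430252]), 'wrist_torque': array([ 0.03696507, -0.00754344, -0.00411712]), 'gripper_force': 0.0, 'gripper_width': 0.08757153765980522}
-0.0187
scene [[497.51752851   0.         320.87663845]
 [  0.         497.51752851 193.26062375]
 [  0.           0.           1.        ]] [[-0.72567177 -0.52865599  0.44036727  0.04140994]
 [-0.68802917  0.5613215  -0.4599283   0.50843407]
 [-0.00404377 -0.63674251 -0.7710659   0.99808832]
 [ 0.          0.          0.          1.        ]]
top [[477.60721918   0.         320.26402641]
 [  0.         477.60721918 195.31263264]
 [  0.           0.           1.        ]] [[-0.01451994 -0.9887301   0.14900322  0.37889787]
 [-0.99984732  0.01580594  0.00745006 -0.02692359]
 [-0.00972124 -0.1488723  -0.98880865  1.30663147]
 [ 0.          0.          0.          1.        ]]
```

View pics/top0.png

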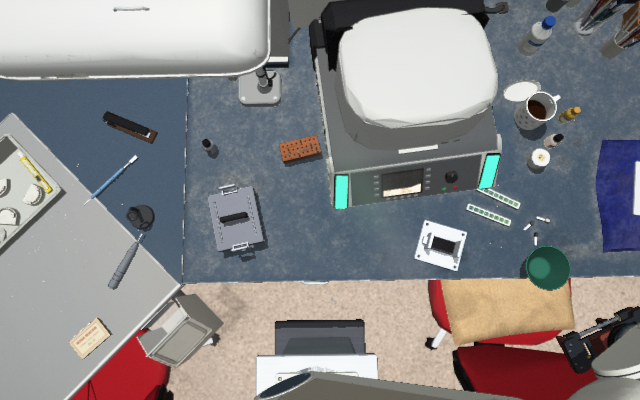

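View pics/scene0.png

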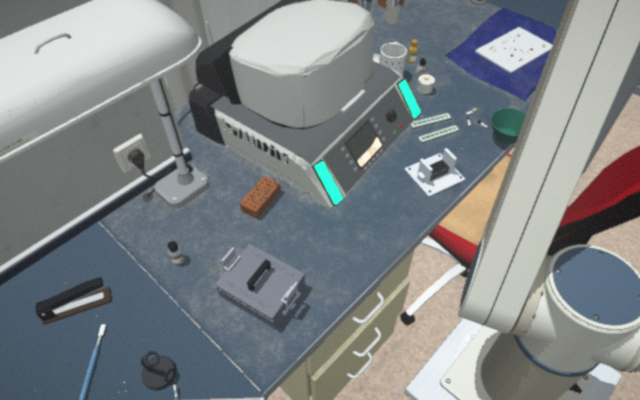

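The top view shows the case near (235,219), stage near (441,245), bur block near (300,149) and bottle near (208,147). I'll enlarge the case and the stage side by side.

Run:
```python
import cv2,numpy as np
t=cv2.imread("pics/top0.png")
a=cv2.resize(t[170:270,190:285],None,fx=4.2,fy=5.6*.75,interpolation=cv2.INTER_CUBIC)
b=cv2.resize(t[205:285,400:480],None,fx=4.2,fy=4.2,interpolation=cv2.INTER_CUBIC)
c=np.zeros((max(a.shape[0],b.shape[0]),a.shape[1]+b.shape[1],3),np.uint8);c[:a.shape[0],:a.shape[1]]=a;c[:b.shape[0],a.shape[1]:]=b
print(a.shape,b.shape);cv2.imwrite("pics/crop1.png",c)
```

```text
(420, 399, 3) (336, 336, 3)
```

View pics/crop1.png

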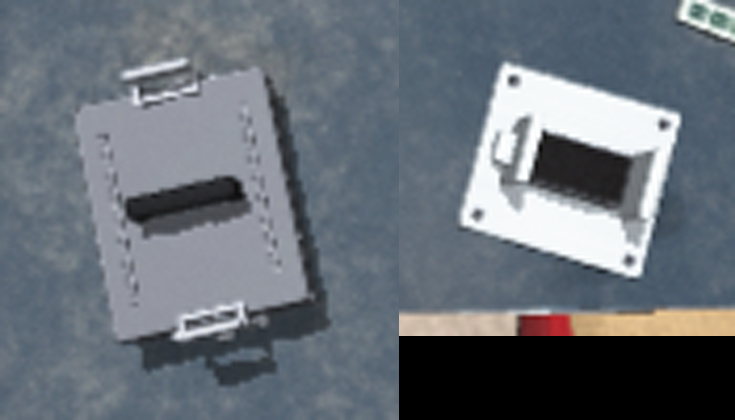

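Crop: lid plate corners (76,112),(264,68),(313,298),(117,341); handle bar ends (126,208)-(243,187); stage foot corners at (104,62),(282,112),(242,277),(61,228) in the right panel.

```bash
cat > h.py <<'E'
import numpy as np
K=np.array([[477.60721918,0,320.26402641],[0,477.60721918,195.31263264],[0,0,1]])
T=np.array([[-0.01451994,-0.9887301,0.14900322,0.37889787],[-0.99984732,0.01580594,0.00745006,-0.02692359],[-0.00972124,-0.1488723,-0.98880865,1.30663147],[0,0,0,1]])
def ray(px,z,K=K,T=T):
    px=np.atleast_2d(px).astype(float); d=np.c_[px,np.ones(len(px))]@np.linalg.inv(K).T@T[:3,:3].T
    o=T[:3,3]; return o+d*((z-o[2])/d[:,2])[:,None]
def proj(P,K=K,T=T):
    p=(np.atleast_2d(P)-T[:3,3])@T[:3,:3]@K.T; return p[:,:2]/p[:,2:]
def fit(P,L,W): # corners ordered TL,TR,BR,BL (+x+y,+x-y,-x-y,-x+y)
    M=np.array([[L,W],[L,-W],[-L,-W],[-L,W]])/2; c=P[:,:2].mean(0);d=P[:,:2]-c
    yaw=np.arctan2((M[:,0]*d[:,1]-M[:,1]*d[:,0]).sum(),(M*d).sum())
    R=np.array([[np.cos(yaw),-np.sin(yaw)],[np.sin(yaw),np.cos(yaw)]])
    return c,np.degrees(yaw),(P[:,:2]-c-M@R.T)*1000
E
python3 - <<'E'
from h import *
f=lambda p,x,y:(np.array(p)+.5)/4.2-.5+[x,y]
np.set_printoptions(precision=4,suppress=True)
P=ray(f([(76,112),(264,68),(313,298),(117,341)],190,170),.055);print(*fit(P,.152,.124))
print(ray(f([(126,208),(243,187)],190,170),.085))
P=ray(f([(104,62),(282,112),(242,277),(61,228)],400,205),.008);print(*fit(P,.11,.12))
print(ray([(208,147)],.0),ray([(280,144),(317,138),(320,154),(283,162)],.058))
E
```

```text
[0.5103 0.207 ] 11.809443179249149 [[-2.3063 -1.8135]
 [-1.3846  0.7214]
 [ 1.5627  0.3047]
 [ 2.1281  0.7874]]
[[0.5051 0.2421 0.085 ]
 [0.5169 0.1704 0.085 ]]
[ 0.434  -0.3402] -16.646529477172187 [[-0.0598 -1.2318]
 [ 0.1697  0.6202]
 [ 0.8038  0.8615]
 [-0.9137 -0.2498]]
[[0.7184 0.2971 0.    ]] [[ 0.7083  0.0887  0.058 ]
 [ 0.7232 -0.011   0.058 ]
 [ 0.679  -0.0184  0.058 ]
 [ 0.6587  0.0808  0.058 ]]
```

Request:
drive_tool(hand=[1, 1, 1, 1, 1, 1, 1, 1], xyz=[[0, 0, 0], [0, 0, 0], [0, 0, 0], [0, 0, 0], [0, 0, 0], [0, 0, 0], [0, 0, 0], [0, 0, 0]], delta_rot=[[0, 0, -1], [0, 0, -1], [0, 0, -1], [0, 0, -1], [0, 0, -1], [0, 0, -1], [0, 0, -1], [0, 0, -1]])

```text
time: 1.1
position: [0.231, -0.5803, 0.2222]
ee_rot: [-2.298, -2.141, -0.001]
wrist_force: [-0.1, 0.6, -0.4]
gripper_width: 0.0111
gripper_force: 0.0
```

Request:
drive_tool(hand=[1, 1, 1, 1, 1, 1, 1, 1], xyz=[[0, 0, 0], [0, 0, 0], [0.98, 0.54, 0], [0.98, 0.54, 0], [0.98, 0.54, 0], [0.98, 0.54, 0], [0.98, 0.54, 0], [0.98, 0.54, 0]], delta_rot=[[0, 0, -1], [0, 0, -1], [0, 0, 0], [0, 0, 0], [0, 0, 0], [0, 0, 0], [0, 0, 0], [0, 0, 0]])

```text
time: 2.1
position: [0.2807, -0.4192, 0.2224]
ee_rot: [-1.983, -2.436, -0.0]
wrist_force: [0.2, 0.1, -1.1]
gripper_width: 0.0003
gripper_force: 0.0
```

Request:
drive_tool(hand=[1, 1, 1, 1, 1, 1, 1, 1], xyz=[[0.98, 0.54, 0], [0.98, 0.54, 0], [0.98, 0.54, 0], [0.98, 0.54, 0], [0.98, 0.54, 0], [0.98, 0.54, 0], [0.98, 0.54, 0], [0.98, 0.54, 0]], delta_rot=[[0, 0, 0], [0, 0, 0], [0, 0, 0], [0, 0, 0], [0, 0, 0], [0, 0, 0], [0, 0, 0], [0, 0, 0]])

```text
time: 3.1
position: [0.3466, -0.2055, 0.2225]
ee_rot: [-1.983, -2.436, 0.0]
wrist_force: [0.7, 0.4, 0.3]
gripper_width: 0.0006
gripper_force: 0.0
```

Request:
drive_tool(hand=[1, 1, 1, 1, 1, 1, 1, 1], xyz=[[0.98, 0.54, 0], [0.98, 0.54, 0], [0.98, 0.54, 0], [0.98, 0.54, 0], [0.98, 0.54, 0], [0.98, 0.54, 0], [0.98, 0.54, 0], [0.98, 0.54, 0]], delta_rot=[[0, 0, 0], [0, 0, 0], [0, 0, 0], [0, 0, 0], [0, 0, 0], [0, 0, 0], [0, 0, 0], [0, 0, 0]])

```text
time: 4.1
position: [0.4126, 0.0083, 0.2226]
ee_rot: [-1.983, -2.436, 0.0]
wrist_force: [-0.0, 1.0, 0.9]
gripper_width: 0.0005
gripper_force: 0.0
```

Request:
drive_tool(hand=[1, 1, 1, 1, 1, 1, 1, 1], xyz=[[0.98, 0.54, 0], [0.98, 0.54, 0], [0.98, 0.54, 0], [0.98, 0.54, 0], [0.98, 0.54, 0], [0.98, 0.54, 0], [0.98, 0.54, 0], [0, 0, 0]], delta_rot=[[0, 0, 0], [0, 0, 0], [0, 0, 0], [0, 0, 0], [0, 0, 0], [0, 0, 0], [0, 0, 0], [0, 0, 0]])

```text
time: 5.1
position: [0.4706, 0.1956, 0.2224]
ee_rot: [-1.981, -2.438, 0.0]
wrist_force: [-0.5, 0.9, 0.1]
gripper_width: 0.0008
gripper_force: 0.0
```

```bash
cat >> h.py <<'E'
from scipy.spatial.transform import Rotation as Ro
def st(env):
    s=env.get_state(); R=Ro.from_rotvec(s["ee_rot"]).as_matrix(); return s,np.array(s["position"]),R
def to(env,P,yaw_toolx=None):
    "units of tool shift to world P, and tool x yaw"
    s,p,R=st(env); print("t",s["time"],"pos",p.round(4),"xyaw",np.degrees(np.arctan2(R[1,0],R[0,0])).round(2),"units",(R.T@(np.array(P)-p)/.025).round(3),"q",np.array(s["qpos"]).round(2),"F",np.array(s["wrist_force"]).round(1))
E
python3 - <<'E'
from station import env
from h import *
import cv2
to(env,[.4663,.1978,.068])
r=env.read_camera("wrist");cv2.imwrite("pics/w1.png",r["color"]);np.savez("w1",K=r["camera_matrix"],T=r["extrinsics"])
E
```

```text
t 5.1 pos [0.4706 0.1956 0.2224] xyaw 101.82 units [ 0.121 -0.148  6.175] q [0.37 0.25 1.88 0.   1.01 0.16] F [-0.5  0.9  0.1]
```

View pics/w1.png

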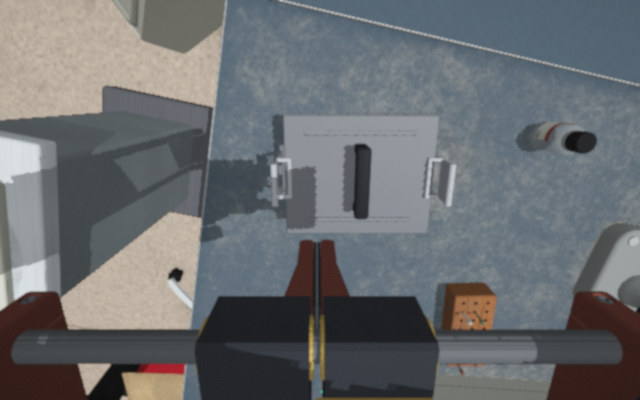

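The wrist view shows the lid with corners (284,115),(438,115),(428,234),(289,233), the handle at about (362,180), and both clips upright.

Run:
```python
from h import *
d=np.load("w1.npz");K,T=d["K"],d["T"];np.set_printoptions(precision=4,suppress=True)
P=ray([(438,115),(428,234),(289,233),(284,115)],.055,K,T);print(*fit(P,.152,.124))
print(ray([(362.5,146),(361.5,217)],.085,K,T).round(4))
import math
c=.5103,.207
t=np.radians(11.8);R=np.array([[np.cos(t),-np.sin(t)],[np.sin(t),np.cos(t)]])
P0=np.array([[76,62],[76,-62],[-76,-62],[-76,62]])/1000@R.T+c
print(proj(np.c_[P0,np.full(4,.055)],K,T).round(1))
from h import K as K0,T as T0
print(ray([(320,281),(440,279),(335,208),(500,188),(318,150)],0.).round(3))
```

```text
[0.513  0.2091] 12.081549368814871 [[-2.3723 -0.9628]
 [ 0.0719 -0.9544]
 [ 1.5849  1.3738]
 [ 0.7155  0.5434]]
[[0.5031 0.2442 0.085 ]
 [0.5189 0.1778 0.085 ]]
[[437.6 116.5]
 [424.9 234.8]
 [284.2 234.8]
 [280.3 116.6]]
[[ 0.342 -0.013  0.   ]
 [ 0.343 -0.336  0.   ]
 [ 0.54  -0.057  0.   ]
 [ 0.588 -0.514  0.   ]
 [ 0.705 -0.013  0.   ]]
```

Request:
drive_tool(hand=[1, 1, 1, 1, 1, 1, 1, 1], xyz=[[0.15, -0.1, 0.9], [0, 0, 0.9], [0, 0, 0.9], [0, 0, 0.9], [0, 0, 0.9], [0, 0, 0.9], [0, 0, 0.65], [0, -0.4, 0]], delta_rot=[[0, 0, 0], [0, 0, 0], [0, 0, 0], [0, 0, 0], [0, 0, 0], [0, 0, 0], [0, 0, 0], [0, 0, 0]])

```text
time: 6.15
position: [0.4567, 0.1948, 0.0706]
ee_rot: [-1.984, -2.435, 0.003]
wrist_force: [0.0, -0.2, 0.6]
gripper_width: 0.0008
gripper_force: 0.0
```

Request:
drive_tool(hand=[1, 1, 1, 1, 1, 1, 1, 1], xyz=[[0, -0.4, 0], [0, -0.4, 0], [0, -0.4, 0], [0, -0.4, 0], [0, -0.4, 0], [0, -0.4, 0], [0, -0.3, 0], [0, 0, 0]], delta_rot=[[0, 0, 0], [0, 0, 0], [0, 0, 0], [0, 0, 0], [0, 0, 0], [0, 0, 0], [0, 0, 0], [0, 0, 0]])

```text
time: 7.15
position: [0.3902, 0.1816, 0.0713]
ee_rot: [-1.983, -2.436, 0.002]
wrist_force: [-0.5, -0.3, 0.1]
gripper_width: 0.0006
gripper_force: 0.0
```

Request:
drive_tool(hand=[1, 1, 1, 1, 1, 1, 1, 1], xyz=[[0, 0, -0.8], [0, 0.5, -0.8], [0, 1, 0], [0, 1, 0], [0, 1, 0], [0, 1, 0], [0, 1, 0], [0, 1, 0]], delta_rot=[[0, 0, 0], [0, 0, 0], [0, 0, 0], [0, 0, 0], [0, 0, 0], [0, 0, 0], [0, 0, 0], [0, 0, 0]])

```text
time: 8.15
position: [0.5513, 0.215, 0.1113]
ee_rot: [-1.983, -2.436, 0.0]
wrist_force: [-0.2, 0.3, -0.6]
gripper_width: 0.0005
gripper_force: 0.0
```

Request:
drive_tool(hand=[1, 1, 1, 1, 1, 1, 1, 1], xyz=[[0, 0.25, 0], [0, 0, 0.8], [0, 0, 0.8], [0, 0.4, 0], [0, 0.4, 0], [0, 0.4, 0], [0, 0.4, 0], [0, 0.4, 0]], delta_rot=[[0, 0, 0], [0, 0, 0], [0, 0, 0], [0, 0, 0], [0, 0, 0], [0, 0, 0], [0, 0, 0], [0, 0, 0]])

```text
time: 9.15
position: [0.6055, 0.2262, 0.0713]
ee_rot: [-1.983, -2.436, 0.002]
wrist_force: [-3.9, -0.4, -2.6]
gripper_width: 0.0005
gripper_force: 2.0
```

Request:
drive_tool(hand=[1, 1, 1, 1, 1, 1, 1, 1], xyz=[[0, 0.4, 0], [0, 0.4, 0], [0, 0.3, 0], [0, 0, 0], [0, 0, -0.8], [0, 0, -0.8], [0, -0.5, -0.8], [0, -0.8, -0.5]], delta_rot=[[0, 0, 0], [0, 0, 0], [0, 0, 0], [0, 0, 0], [0, 0, 0], [0, 0, 0], [0, 0, 0], [0, 0, 0]])

```text
time: 10.15
position: [0.6015, 0.2256, 0.147]
ee_rot: [1.982, 2.435, 0.005]
wrist_force: [-0.4, -0.0, -0.2]
gripper_width: 0.0005
gripper_force: 0.0
```

Run:
```python
from station import env
from h import *
import cv2
to(env,[.511,.210,.072])
r=env.read_camera("wrist");w=r["color"];s=env.read_camera("scene")["color"]
c=np.hstack([w[60:330,170:520],cv2.resize(s[210:345,190:340],None,fx=2,fy=2)]);cv2.imwrite("pics/w2.png",c);np.savez("w2",K=r["camera_matrix"],T=r["extrinsics"])
```

```text
t 10.15 pos [0.6015 0.2256 0.147 ] xyaw 101.7 units [ 0.12  -3.681  2.986] q [0.34 0.53 1.64 0.   0.96 0.14] F [-0.4 -0.  -0.2]
```

View pics/w2.png

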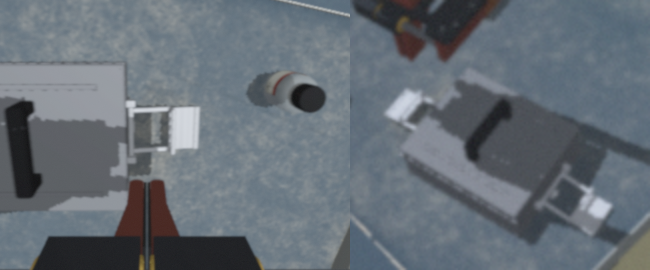

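Both clips are flipped open and down (outer plate at (185,128) on the left, (590,210) on the right). Next I grasp the handle.

Request:
drive_tool(hand=[0, 0, 0, 0, 0, 0, 0, 0], xyz=[[0.1, -0.9, 0], [0, -0.9, 0], [0, -0.9, 0], [0, -0.98, 0.5], [0, 0, 0.9], [0, 0, 0.9], [0, 0, 0.9], [0, 0, 0.16]], delta_rot=[[0, 0, 0], [0, 0, 0], [0, 0, 0], [0, 0, 0], [0, 0, 0], [0, 0, 0], [0, 0, 0], [0, 0, 0]])

```text
time: 11.25
position: [0.5098, 0.209, 0.0591]
ee_rot: [-1.983, -2.436, 0.002]
wrist_force: [0.0, -0.6, 0.0]
gripper_width: 0.0771
gripper_force: 0.0
```

Request:
drive_tool(hand=[1, 1, 1, 1, 1, 1, 1, 1], xyz=[[0, 0, 0], [0, 0, 0], [0, 0, 0], [0, 0, 0], [0, 0, 0], [0, 0, 0], [0, 0, 0], [0, 0, 0]], delta_rot=[[0, 0, 0], [0, 0, 0], [0, 0, 0], [0, 0, 0], [0, 0, 0], [0, 0, 0], [0, 0, 0], [0, 0, 0]])

```text
time: 12.25
position: [0.5101, 0.2091, 0.0599]
ee_rot: [1.983, 2.436, 0.0]
wrist_force: [-0.2, 1.0, -0.2]
gripper_width: 0.0133
gripper_force: 30.0
```

Request:
drive_tool(hand=[1, 1, 1, 1, 1, 1, 1, 1], xyz=[[0, 0, -0.2], [0, 0, -0.3], [0, 0, -0.6], [0, 0, -0.7], [0, 0, -0.6], [-0.5, -0.3, 0], [-0.9, -0.55, 0], [-0.9, -0.55, 0]], delta_rot=[[0, 0, 0], [0, 0, 0], [0, 0, 0], [0, 0, 0], [0, 0, 0], [0, 0, 0], [0, 0, 0], [0, 0, 0]])

```text
time: 13.25
position: [0.4862, 0.1442, 0.1196]
ee_rot: [-1.983, -2.436, 0.002]
wrist_force: [0.6, 0.3, -1.0]
gripper_width: 0.0135
gripper_force: 30.0
```

Request:
drive_tool(hand=[1, 1, 1, 1, 1, 1, 1, 1], xyz=[[-0.9, -0.55, 0], [-0.9, -0.55, 0], [-0.9, -0.55, 0], [-0.9, -0.55, 0], [-0.78, -0.45, 0], [0, 0, 0.3], [0, 0, 0.8], [0, 0, 0.8]], delta_rot=[[0, 0, 0], [0, 0, 0], [0, 0, 0], [0, 0, 0], [0, 0, 0], [0, 0, 0], [0, 0, 0], [0, 0, 0]])

```text
time: 14.25
position: [0.4447, 0.0252, 0.0716]
ee_rot: [1.983, 2.436, 0.0]
wrist_force: [0.1, -0.8, -1.9]
gripper_width: 0.0137
gripper_force: 30.0
```

Request:
drive_tool(hand=[1, 1, 1, 1, 1, 1, 1, 1], xyz=[[0, 0, 0.8], [0, 0, 0.8], [0, 0, 0.3], [0, 0, 0.1], [0, 0, 0.04], [0, 0, 0], [0, 0, 0], [0, 0, 0]], delta_rot=[[0, 0, 0], [0, 0, 0], [0, 0, 0], [0, 0, 0], [0, 0, 0], [0, 0, 0], [0, 0, 0], [0, 0, 0]])

```text
time: 15.25
position: [0.4449, 0.025, 0.0217]
ee_rot: [1.983, 2.436, 0.001]
wrist_force: [0.5, -0.5, -1.6]
gripper_width: 0.0139
gripper_force: 30.0
```

Request:
drive_tool(hand=[1, 1, 1, 1, 1], xyz=[[0, 0, 0.12], [0, 0, 0.08], [0, 0, 0.04], [0, 0, 0], [0, 0, 0]], delta_rot=[[0, 0, 0], [0, 0, 0], [0, 0, 0], [0, 0, 0], [0, 0, 0]])

```text
time: 15.88
position: [0.4447, 0.025, 0.0154]
ee_rot: [-1.983, -2.436, 0.0]
wrist_force: [0.8, 0.6, -1.2]
gripper_width: 0.0141
gripper_force: 30.0
```

Request:
drive_tool(hand=[1, 1], xyz=[[0, 0, 0.04], [0, 0, 0]], delta_rot=[[0, 0, 0], [0, 0, 0]])

```text
time: 16.12
position: [0.4448, 0.025, 0.0149]
ee_rot: [1.983, 2.436, 0.0]
wrist_force: [-1.3, -0.0, 6.4]
gripper_width: 0.0138
gripper_force: 30.0
```

Request:
drive_tool(hand=[0, 0, 0, 0, 0, 0, 0, 0], xyz=[[0, 0, 0], [0, 0, 0], [0, 0, 0], [0, 0, 0], [0, 0, -0.4], [0, 0, -0.9], [0, 0, -1], [0, 0, -1]], delta_rot=[[0, 0, 0], [0, 0, 0], [0, 0, 0], [0, 0, 0], [0, 0, 0], [0, 0, 0], [0, 0, 0], [0, 0, 0]])

```text
time: 17.12
position: [0.4447, 0.025, 0.0982]
ee_rot: [1.983, 2.436, 0.0]
wrist_force: [-0.1, -0.8, -0.5]
gripper_width: 0.0869
gripper_force: 0.0
```

Request:
drive_tool(hand=[0, 0, 0, 0, 0, 0, 0, 0], xyz=[[0.2, 0.2, -1], [0.7, 0.5, -1], [0.9, 0.5, -0.8], [0.9, 0.5, 0], [0.9, 0.5, 0], [0.9, 0.5, 0], [0.9, 0.5, 0], [0, 0, 0]], delta_rot=[[0, 0, 0], [0, 0, 0], [0, 0, 0], [0, 0, 0], [0, 0, 0], [0, 0, 0], [0, 0, 0], [0, 0, 0]])

```text
time: 18.12
position: [0.496, 0.1746, 0.1675]
ee_rot: [1.981, 2.438, 0.001]
wrist_force: [0.7, -0.1, -0.7]
gripper_width: 0.0878
gripper_force: 0.0
```

Run:
```python
from station import env
from h import *
import cv2
to(env,[.511,.210,.072])
r=env.read_camera("wrist");w=r["color"];t=env.read_camera("top")["color"]
cv2.imwrite("pics/w3.png",w);np.savez("w3",K=r["camera_matrix"],T=r["extrinsics"])
a=cv2.resize(w[80:300,200:500],None,fx=2,fy=2,interpolation=cv2.INTER_CUBIC);b=t[180:280,195:345]
c=np.zeros((600,600,3),np.uint8);c[:440]=a;c[440:600,:240]=cv2.resize(b,(240,160));cv2.imwrite("pics/c3.png",c)
```

```text
t 18.125 pos [0.496  0.1746 0.1675] xyaw 101.82 units [1.264 0.874 3.821] q [0.32 0.35 1.89 0.   0.9  0.11] F [ 0.7 -0.1 -0.7]
```

View pics/c3.png

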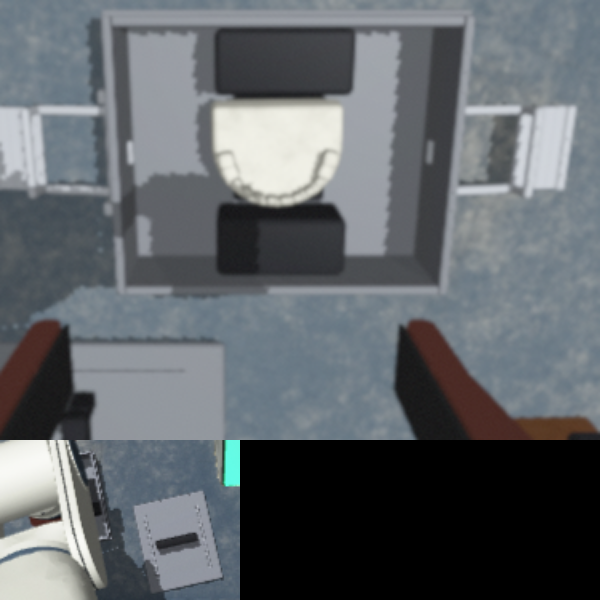

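The wrist crop shows the case open with clips out. The cast's flat back faces image up at (214..342,100) and its rounded front faces down at v≈205. The lid lies flat, clear of the case.

Run:
```python
from h import *
from station import env
d=np.load("w3.npz");K,T=d["K"],d["T"];np.set_printoptions(precision=4,suppress=True)
f=lambda p:(np.array(p)+.5)/2-.5+[200,80]
P=ray(f([(472,12),(442,290),(118,290),(102,12)]),.05,K,T);c,y,e=fit(P,.15,.12);print(c,y,e)
Q=ray(f([(213,100),(342,100)]),.032,K,T)[:,:2];print(Q,np.linalg.norm(Q[1]-Q[0]))
t=np.radians(12);R=np.array([[np.cos(t),-np.sin(t)],[np.sin(t),np.cos(t)]])
b=Q.mean(0); print("cast centre from back", b-R@[0,.024],"local", R.T@(b-c))
g=c+R@[0,.011];print("grasp",g)
to(env,[*g,.009])
```

```text
[0.5106 0.2105] 11.704950741470835 [[-0.9295 -0.5023]
 [-1.5392  0.1117]
 [ 1.245   0.5792]
 [ 1.2237 -0.1886]]
[[0.4761 0.2272]
 [0.532  0.2388]] 0.05702138993152544
cast centre from back [0.5091 0.2095] local [-0.0017  0.0234]
grasp [0.5083 0.2212]
t 18.225 pos [0.4952 0.1731 0.1671] xyaw 101.74 units [1.78  0.908 6.324] q [ 0.31  0.35  1.89 -0.    0.89  0.11] F [ 0.2  0.5 -0.1]
```

Request:
drive_tool(hand=[0, 0, 0, 0, 0, 0, 0, 0], xyz=[[0.9, 0.45, 0.6], [0.88, 0.45, 0.8], [0, 0, 0.9], [0, 0, 0.9], [0, 0, 0.9], [0, 0, 0.8], [0, 0, 0.5], [0, 0, 0]], delta_rot=[[0, 0, 0], [0, 0, 0], [0, 0, 0], [0, 0, 0], [0, 0, 0], [0, 0, 0], [0, 0, 0], [0, 0, 0]])

```text
time: 19.23
position: [0.5081, 0.2208, 0.0314]
ee_rot: [-1.984, -2.435, 0.002]
wrist_force: [-0.4, 0.5, 0.5]
gripper_width: 0.088
gripper_force: 0.0
```

Run:
```python
from h import *
from station import env
to(env,[.5083,.2212,.009])
```

```text
t 19.225 pos [0.5081 0.2208 0.0314] xyaw 101.67 units [0.016 0.013 0.897] q [ 0.39  0.61  1.88 -0.    0.65  0.18] F [-0.4  0.5  0.5]
```

Request:
drive_tool(hand=[0, 0, 0.5, 1, 1, 1, 1, 1], xyz=[[0, 0, 0.5], [0, 0, 0.38], [0, 0, 0], [0, 0, 0], [0, 0, 0], [0, 0, 0], [0, 0, 0], [0, 0, 0]], delta_rot=[[0, 0, 0], [0, 0, 0], [0, 0, 0], [0, 0, 0], [0, 0, 0], [0, 0, 0], [0, 0, 0], [0, 0, 0]])

```text
time: 20.23
position: [0.5089, 0.2217, 0.0102]
ee_rot: [1.983, 2.436, 0.001]
wrist_force: [1.2, 0.2, 2.2]
gripper_width: 0.0592
gripper_force: 30.0
```

Request:
drive_tool(hand=[0.2, 0.2, 0.2, 0.2, 0.2, 1, 1, 1], xyz=[[0, 0, 0], [0, 0, 0], [0, 0, -0.2], [0, 0, -0.16], [0, 0, 0], [0, 0, 0], [0, 0, 0], [0, 0, 0]], delta_rot=[[0, 0, 0], [0, 0, 0], [0, 0, 0], [0, 0, 0], [0, 0, 0], [0, 0, 0], [0, 0, 0], [0, 0, 0]])

```text
time: 21.22
position: [0.5087, 0.2216, 0.0189]
ee_rot: [-1.983, -2.436, 0.0]
wrist_force: [-0.8, -0.4, 0.1]
gripper_width: 0.0586
gripper_force: 29.9
```

Request:
drive_tool(hand=[1, 1, 1, 1], xyz=[[0, 0, 0], [0, 0, 0], [0, 0, 0], [0, 0, 0]], delta_rot=[[0, 0, 0], [0, 0, 0], [0, 0, 0], [0, 0, 0]])

```text
time: 21.72
position: [0.5087, 0.2216, 0.0189]
ee_rot: [-1.983, -2.436, -0.0]
wrist_force: [0.1, -0.1, 0.4]
gripper_width: 0.059
gripper_force: 29.8
```

Request:
drive_tool(hand=[1, 1, 1, 1, 1, 1, 1, 1], xyz=[[0, 0, -0.2], [0, 0, -0.4], [0, 0, -0.7], [0, 0, -0.8], [0, 0, -0.7], [-0.3, -0.15, -0.4], [-0.6, -0.25, 0], [-0.9, -0.41, 0]], delta_rot=[[0, 0, 0], [0, 0, 0], [0, 0, 0], [0, 0, 0], [0, 0, 0], [0, 0, 0], [0, 0, 0], [0, 0, 0]])

```text
time: 22.72
position: [0.4973, 0.1722, 0.0986]
ee_rot: [-1.982, -2.437, 0.001]
wrist_force: [-0.7, -0.6, -1.8]
gripper_width: 0.0586
gripper_force: 29.8
```

Request:
drive_tool(hand=[1, 1, 1, 1, 1, 1, 1, 1], xyz=[[-0.9, -0.41, 0], [-0.9, -0.41, 0], [-0.9, -0.41, 0], [-0.9, -0.41, 0], [-0.9, -0.41, 0], [-0.9, -0.41, 0], [-0.9, -0.41, 0], [-0.9, -0.41, 0]], delta_rot=[[0, 0, 0], [0, 0, 0], [0, 0, 0], [0, 0, 0], [0, 0, 0], [0, 0, 0], [0, 0, 0], [0, 0, 0]])

```text
time: 23.72
position: [0.4526, -0.021, 0.0983]
ee_rot: [-1.983, -2.435, 0.002]
wrist_force: [0.3, 0.2, -0.3]
gripper_width: 0.0588
gripper_force: 29.8
```

Request:
drive_tool(hand=[1, 1, 1, 1, 1, 1, 1, 1], xyz=[[-0.9, -0.41, 0], [-0.9, -0.41, 0], [-0.9, -0.41, 0], [-0.9, -0.41, 0], [-0.52, -0.25, 0], [0, 0, 0], [0, 0, 0], [0, 0, 0]], delta_rot=[[0, 0, 0], [0, 0, 0], [0, 0, 0], [0, 0, 0], [0, 0, -0.7], [0, 0, -1], [0, 0, -1], [0, 0, -1]])

```text
time: 24.72
position: [0.4273, -0.1304, 0.0983]
ee_rot: [-1.289, -2.863, 0.0]
wrist_force: [0.2, 0.7, 0.0]
gripper_width: 0.0588
gripper_force: 29.8
```

Request:
drive_tool(hand=[1, 1, 1, 1, 1, 1, 1, 1], xyz=[[0, 0, 0], [0, 0, 0], [0, 0, 0.3], [0, 0, 0.8], [0, 0, 0.8], [0, 0, 0.7], [0, 0, 0.4], [0, 0, 0]], delta_rot=[[0, 0, -1], [0, 0, -1], [0, 0, -1], [0, 0, -1], [0, 0, 0], [0, 0, 0], [0, 0, 0], [0, 0, 0]])

```text
time: 25.72
position: [0.4277, -0.13, 0.0232]
ee_rot: [-0.456, -3.106, -0.001]
wrist_force: [-0.8, 0.3, -0.8]
gripper_width: 0.0586
gripper_force: 29.8
```

Run:
```python
from h import *
from station import env
to(env,[.43,-.13,.003])
```

```text
t 25.725 pos [ 0.4277 -0.13    0.0232] xyaw 163.28 units [-0.089  0.027  0.81 ] q [-0.32  0.53  2.12 -0.    0.49 -1.6 ] F [-0.8  0.3 -0.8]
```

Request:
drive_tool(hand=[1, 1, 1, 1, 1], xyz=[[0, 0, 0.4], [0, 0, 0.25], [0, 0, 0.1], [0, 0, 0], [0, 0, 0]], delta_rot=[[0, 0, 0], [0, 0, 0], [0, 0, 0], [0, 0, 0], [0, 0, 0]])

```text
time: 26.35
position: [0.429, -0.13, 0.0053]
ee_rot: [0.456, 3.108, -0.0]
wrist_force: [-0.0, 0.2, -0.9]
gripper_width: 0.0587
gripper_force: 29.8
```

Request:
drive_tool(hand=[1, 1], xyz=[[0, 0, 0.04], [0, 0, 0]], delta_rot=[[0, 0, 0], [0, 0, 0]])

```text
time: 26.6
position: [0.4289, -0.1299, 0.0042]
ee_rot: [0.456, 3.108, -0.0]
wrist_force: [0.5, 0.5, 0.3]
gripper_width: 0.0585
gripper_force: 29.8
```

Request:
drive_tool(hand=[1, 1, 1], xyz=[[0, 0, 0.03], [0, 0, 0.03], [0, 0, 0]], delta_rot=[[0, 0, 0], [0, 0, 0], [0, 0, 0]])

```text
time: 26.98
position: [0.4288, -0.1299, 0.0028]
ee_rot: [-0.456, -3.108, -0.0]
wrist_force: [-1.1, -0.9, 3.5]
gripper_width: 0.0585
gripper_force: 30.0
```

Request:
drive_tool(hand=[0, 0, 0, 0, 0, 0, 0, 0], xyz=[[0, 0, 0], [0, 0, 0], [0, 0, 0], [0, 0, -0.3], [0, 0, -0.8], [-0.46, 0, -0.9], [0, 0, -0.4], [0, 0, 0]], delta_rot=[[0, 0, 0], [0, 0, 0], [0, 0, 0], [0, 0, 0], [0, 0, 0], [0, 0, 0], [0, 0, 1], [0, 0, 1]])

```text
time: 27.98
position: [0.4406, -0.1335, 0.064]
ee_rot: [0.891, 3.01, -0.0]
wrist_force: [0.3, -0.3, 0.2]
gripper_width: 0.0876
gripper_force: 0.0
```

Request:
drive_tool(hand=[0, 0, 0, 0, 0, 0, 0, 0], xyz=[[0, 0, 0], [0, 0, 0], [0, 0, 0], [0, 0, 0], [0, 0, 0], [0, 0, 0], [0, 0, 0], [0, 0, 0]], delta_rot=[[0, 0, 1], [0, 0, 1], [0, 0, 1], [0, 0, 1], [0, 0, 1], [0, 0, 1], [0, 0, 1], [0, 0, 1]])

```text
time: 28.98
position: [0.4399, -0.1333, 0.0631]
ee_rot: [2.352, 2.082, 0.0]
wrist_force: [0.2, -0.4, -0.1]
gripper_width: 0.0877
gripper_force: 0.0
```

Request:
drive_tool(hand=[0, 0, 0], xyz=[[0, 0, 0], [0, 0, 0], [0, 0, 0]], delta_rot=[[0, 0, 1], [0, 0, 0.24], [0, 0, 0]])

```text
time: 29.35
position: [0.4399, -0.1333, 0.0629]
ee_rot: [2.517, 1.88, 0.0]
wrist_force: [0.4, 0.4, 0.5]
gripper_width: 0.0878
gripper_force: 0.0
```

Run:
```python
from h import *
from station import env
import cv2
to(env,[.4398,-.1332,.003])
r=env.read_camera("wrist");w=r["color"];np.savez("w4",K=r["camera_matrix"],T=r["extrinsics"])
t=env.read_camera("top")["color"]
c=np.zeros((600,640,3),np.uint8);c[:400]=w;c[400:600,:300]=cv2.resize(t[185:285,340:490],None,fx=2,fy=2);cv2.imwrite("pics/c4.png",c)
# predicted: cast back corners top (z .016)
t=np.radians(163.3);R=np.array([[np.cos(t),-np.sin(t)],[np.sin(t),np.cos(t)]])
P=np.array([[.024,.0305],[.024,-.0305],[-.024,0]])@R.T+[.4398,-.1332]
print(proj(np.c_[P,[.016]*3],r["camera_matrix"],r["extrinsics"]).round(1))
```

```text
t 29.35 pos [ 0.4399 -0.1333  0.0629] xyaw 73.5 units [ 2.000e-03 -4.000e-03  2.396e+00] q [-0.32  0.46  2.08  0.    0.6  -0.03] F [0.4 0.4 0.5]
[[282.2 265.8]
 [279.5 182.3]
 [351.4 225.9]]
```

View pics/c4.png

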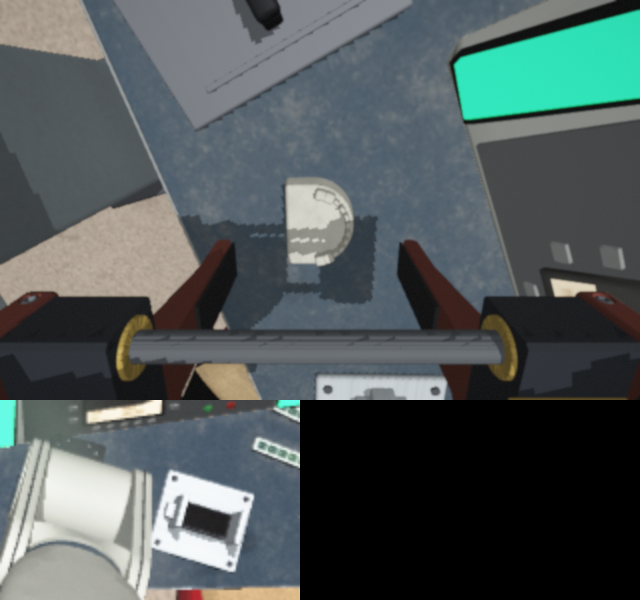

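The cast stands upright at (318,222) in the wrist view, flat back left, within about 2 mm of the prediction. I'll regrip it front to back.

Request:
drive_tool(hand=[0, 0, 0, 0, 0.4, 1, 1, 1], xyz=[[0.04, 0, 0.8], [0, 0, 0.8], [0, 0, 0.5], [0, 0, 0.25], [0, 0, 0], [0, 0, 0], [0, 0, 0], [0, 0, 0]], delta_rot=[[0, 0, 0], [0, 0, 0], [0, 0, 0], [0, 0, 0], [0, 0, 0], [0, 0, 0], [0, 0, 0], [0, 0, 0]])

```text
time: 30.45
position: [0.4404, -0.1324, 0.0043]
ee_rot: [2.519, 1.877, 0.001]
wrist_force: [-0.2, 0.5, -0.1]
gripper_width: 0.0509
gripper_force: 0.0
```

Request:
drive_tool(hand=[1, 1, 1, 1], xyz=[[0, 0, 0], [0, 0, 0], [0, 0, 0], [0, 0, 0]], delta_rot=[[0, 0, 0], [0, 0, 0], [0, 0, 0], [0, 0, 0]])

```text
time: 30.95
position: [0.4403, -0.1323, 0.0041]
ee_rot: [2.519, 1.877, 0.0]
wrist_force: [-0.3, 0.4, 5.2]
gripper_width: 0.0461
gripper_force: 30.1
```

Request:
drive_tool(hand=[1, 1, 1, 1, 1, 1, 1, 1], xyz=[[0, 0, -0.2], [0, 0, -0.4], [0, 0, -0.8], [0, 0, -0.9], [0, 0, -0.9], [-0.2, 0.1, -0.9], [-0.6, 0.1, -0.3], [-0.9, 0.18, 0]], delta_rot=[[0, 0, 0], [0, 0, 0], [0, 0, 0], [0, 0, 0], [0, 0, 0], [0, 0, 0], [0, 0, 0], [0, 0, 0]])

```text
time: 31.95
position: [0.4372, -0.1765, 0.1146]
ee_rot: [2.517, 1.878, 0.001]
wrist_force: [0.6, -0.2, -0.8]
gripper_width: 0.0463
gripper_force: 29.8
```

Request:
drive_tool(hand=[1, 1, 1, 1, 1, 1, 1, 1], xyz=[[-0.95, 0.18, 0], [-0.95, 0.18, 0], [-0.95, 0.18, 0], [-0.95, 0.18, 0], [-0.95, 0.18, 0], [-0.95, 0.18, 0], [-0.95, 0.18, 0], [-0.95, 0.18, 0]], delta_rot=[[0, 0, 0], [0, 0, 0], [0, 0, 0], [0, 0, 0], [0, 0, 0], [0, 0, 0], [0, 0, 0], [0, 0, 0]])

```text
time: 32.95
position: [0.4164, -0.3693, 0.1135]
ee_rot: [-2.519, -1.876, 0.0]
wrist_force: [-0.2, 0.4, -1.0]
gripper_width: 0.0455
gripper_force: 29.8
```

Request:
drive_tool(hand=[1, 1, 1, 1], xyz=[[-0.9, 0.18, 0], [-0.85, 0.12, 0], [0, 0, 0], [0, 0, 0]], delta_rot=[[0, 0, 0], [0, 0, 0], [0, 0, 0], [0, 0, 0]])

```text
time: 33.45
position: [0.4116, -0.4116, 0.1137]
ee_rot: [-2.518, -1.876, -0.0]
wrist_force: [0.9, 0.7, -0.4]
gripper_width: 0.0461
gripper_force: 29.8
```

Run:
```python
from h import *
from station import env
import cv2
to(env,[.434,-.3402,.0351])
r=env.read_camera("wrist");w=r["color"];np.savez("w5",K=r["camera_matrix"],T=r["extrinsics"]);cv2.imwrite("pics/c5.png",cv2.resize(w[120:370,130:530],None,fx=2,fy=2,interpolation=cv2.INTER_CUBIC))
```

```text
t 33.45 pos [ 0.4116 -0.4116  0.1137] xyaw 73.37 units [2.992 0.042 3.145] q [-0.81  0.51  1.8   0.    0.84 -0.52] F [ 0.9  0.7 -0.4]
```

View pics/c5.png

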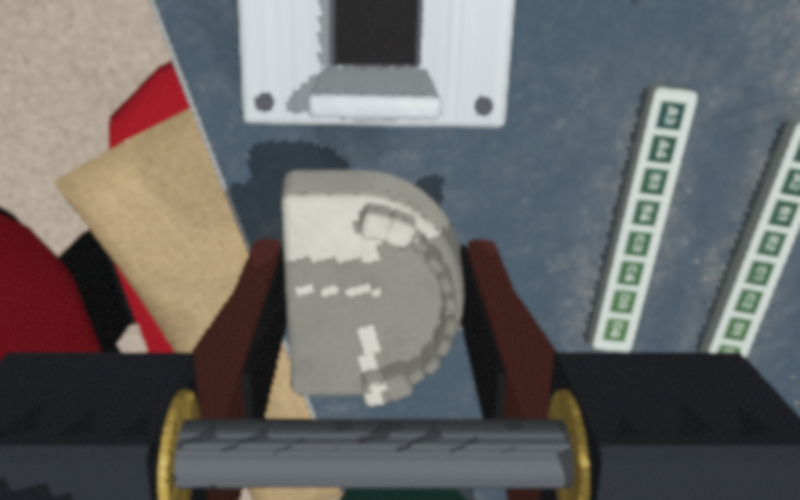

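Run:
```python
from h import *
from station import env
d=np.load("w5.npz");K,T=d["K"],d["T"];np.set_printoptions(precision=4,suppress=True)
f=lambda p:(np.array(p)+.5)/2-.5+[130,120]
s,p,R=st(env)
loc=lambda P:(P-p)@R*1000
A=ray(f([(246,124),(505,127)]),.008,K,T);print("foot tool mm",loc(A),A)
t=np.radians(-16.6);Rs=np.array([[np.cos(t),-np.sin(t)],[np.sin(t),np.cos(t)]])
print("stage c",A[:,:2].mean(0)+Rs@[0,.060],"yaw",np.degrees(np.arctan2(*(A[1]-A[0])[1::-1])))
C=ray(f([(310,96),(440,98)]),.064,K,T);print("cheek outer/inner?",loc(C),C[:,:2].mean(0)+Rs@[0,.035],C[:,:2].mean(0)+Rs@[0,.043])
B=ray(f([(284,195),(292,390)]),p[2]-.0041+.016,K,T);print("cast back tool mm",loc(B))
B=ray(f([(288,172),(380,172)]),p[2]-.0041,K,T);print("cast end bottom",loc(B))
```

```text
foot tool mm [[ 15.7445 -53.1394 105.773 ]
 [ 14.3269  55.0591 105.6945]] [[ 0.3653 -0.3811  0.008 ]
 [ 0.4686 -0.4133  0.008 ]]
stage c [ 0.4341 -0.3397] yaw -17.349744088165608
cheek outer/inner? [[ 39.412  -20.5406  49.7629]
 [ 38.6963  21.8784  49.732 ]] [ 0.4335 -0.3406] [ 0.4358 -0.3329]
cast back tool mm [[ 27.9708 -21.5473 -11.8688]
 [-27.8391 -21.774  -11.9001]]
cast end bottom [[ 28.5186 -22.5287   4.1323]
 [ 28.4927   1.9118   4.1147]]
```

Request:
drive_tool(hand=[1, 1, 1, 1, 1, 1, 1, 1], xyz=[[0.5, 0, 0], [0.9, 0, 0], [0.9, 0.03, 0], [0.5, 0, 0], [0.2, 0, 0], [0, 0, 0.5], [0, 0, 0.8], [0, 0, 0]], delta_rot=[[0, 0, 0], [0, 0, 0], [0, 0, 0], [0, 0, 0], [0, 0, 0], [0, 0, 0], [0, 0, 0], [0, 0, 0]])

```text
time: 34.5
position: [0.4328, -0.3401, 0.0796]
ee_rot: [-2.517, -1.874, 0.001]
wrist_force: [0.1, -0.3, -0.3]
gripper_width: 0.0456
gripper_force: 29.8
```

Run:
```python
from h import *
from station import env
to(env,[.434,-.3402,.0351])
```

```text
t 34.5 pos [ 0.4328 -0.3401  0.0796] xyaw 73.35 units [0.009 0.051 1.78 ] q [-0.69  0.52  1.88 -0.    0.74 -0.4 ] F [ 0.1 -0.3 -0.3]
```

Request:
drive_tool(hand=[1, 1, 1, 1, 1, 1, 1, 1], xyz=[[0, 0.05, 0.4], [0, 0, 0.5], [0, 0, 0.4], [0, 0, 0.2], [0, 0, 0.12], [0, 0, 0.06], [0, 0, 0], [0, 0, 0]], delta_rot=[[0, 0, 0], [0, 0, 0], [0, 0, 0], [0, 0, 0], [0, 0, 0], [0, 0, 0], [0, 0, 0], [0, 0, 0]])

```text
time: 35.5
position: [0.4354, -0.341, 0.0397]
ee_rot: [2.519, 1.877, 0.0]
wrist_force: [0.2, -0.5, -0.3]
gripper_width: 0.046
gripper_force: 29.8
```

Request:
drive_tool(hand=[1, 1, 1, 1], xyz=[[0, -0.05, 0.06], [0, 0, 0.05], [0, 0, 0.03], [0, 0, 0]], delta_rot=[[0, 0, 0], [0, 0, 0], [0, 0, 0], [0, 0, 0]])

```text
time: 36.0
position: [0.4341, -0.3405, 0.0358]
ee_rot: [-2.519, -1.877, 0.0]
wrist_force: [-0.1, -0.8, -0.8]
gripper_width: 0.0461
gripper_force: 29.8
```

Request:
drive_tool(hand=[1, 1], xyz=[[0, 0, 0.04], [0, 0, 0]], delta_rot=[[0, 0, 0], [0, 0, 0]])

```text
time: 36.25
position: [0.4342, -0.3406, 0.0352]
ee_rot: [2.519, 1.877, 0.0]
wrist_force: [-1.2, 0.6, 3.5]
gripper_width: 0.0458
gripper_force: 30.0
```

Request:
drive_tool(hand=[0.6, 0.3, 0, 0, 0, 0, 0, 0], xyz=[[0, 0, 0], [0, 0, 0], [0, 0, 0], [0, 0, 0], [0, 0, -0.3], [0, 0, -0.8], [0, 0, -1], [0, 0, -1]], delta_rot=[[0, 0, 0], [0, 0, 0], [0, 0, 0], [0, 0, 0], [0, 0, 0], [0, 0, 0], [0, 0, 0], [0, 0, 0]])

```text
time: 37.25
position: [0.4341, -0.3405, 0.1135]
ee_rot: [2.519, 1.877, 0.0]
wrist_force: [0.2, -0.6, -0.0]
gripper_width: 0.0878
gripper_force: 0.0
```

Request:
drive_tool(hand=[0, 0, 0, 0, 0, 0, 0, 0], xyz=[[-0.5, 0, -1], [-1, 0, -0.5], [-1, 0, 0], [-1, 0, 0], [-1, 0, 0], [-0.5, 0, 0], [0, 0, 0], [0, 0, 0]], delta_rot=[[0, 0, 0], [0, 0, 0], [0, 0, 0], [0, 0, 0], [0, 0, 0], [0, 0, 0], [0, 0, 0], [0, 0, 0]])

```text
time: 38.25
position: [0.3983, -0.4596, 0.1496]
ee_rot: [-2.518, -1.877, -0.0]
wrist_force: [0.4, 0.2, 0.0]
gripper_width: 0.0878
gripper_force: 0.0
```

Run:
```python
from h import *
from station import env
import cv2
to(env,[.434,-.3402,.0351])
r=env.read_camera("wrist");w=r["color"];np.savez("w6",K=r["camera_matrix"],T=r["extrinsics"])
t=env.read_camera("top")["color"]
c=np.zeros((600,800,3),np.uint8)
c0=proj([[.434,-.34,.04]],r["camera_matrix"],r["extrinsics"])[0];print(c0)
x=int(np.clip(c0[0]-120,0,400));y=int(np.clip(c0[1]-100,0,200));print(x,y)
c[:400,:480]=cv2.resize(w[y:y+200,x:x+240],None,fx=2,fy=2,interpolation=cv2.INTER_CUBIC)
c[400:600,:600]=cv2.resize(t[170:280,190:520],(600,200));cv2.imwrite("pics/c6.png",c)
```

```text
t 38.25 pos [ 0.3983 -0.4596  0.1496] xyaw 73.39 units [4.983 0.006 4.585] q [-0.88  0.49  1.72  0.    0.94 -0.59] F [0.4 0.2 0. ]
[316.31807501  38.85463956]
196 0
```

View pics/c6.png

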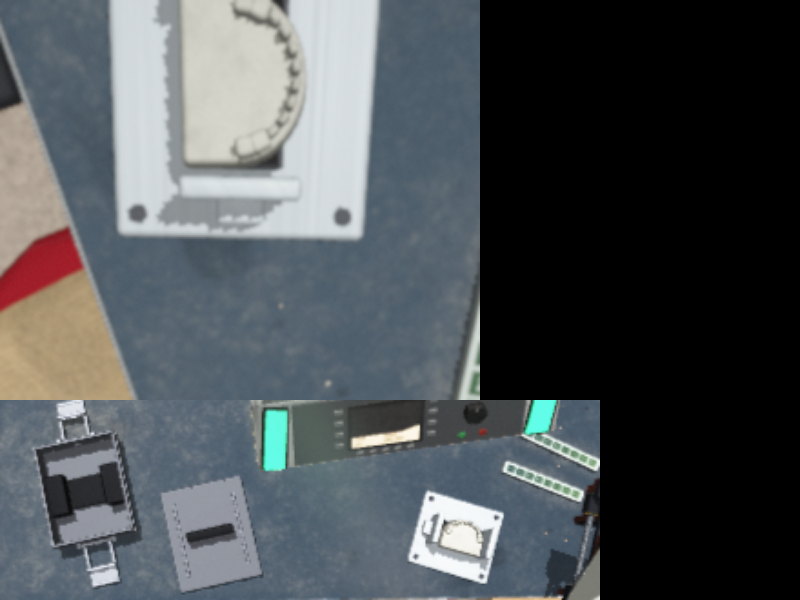

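The cast sits on the seat between the cheeks (back edge u=184, front u=305, cheek top u=181–300). The clips are open and the lid is flat and clear. A numeric centring check comes before handing in.

Run:
```python
from h import *
from station import env
d=np.load("w6.npz");K,T=d["K"],d["T"];np.set_printoptions(precision=1,suppress=True)
f=lambda p:(np.array(p)+.5)/2-.5+[196,0]
s,p,R=st(env);loc=lambda P:((P-p)@R*1000)[:,:2]
print("cheek top near corners",loc(ray(f([(181,178),(300,178),(181,198),(300,197)]),.064,K,T)))
print("foot",loc(ray(f([(120,236),(362,239)]),.008,K,T)))
print("cast back/front base top",loc(ray(f([(183,60),(184,164)]),.047,K,T)),loc(ray(f([(305,75)]),.047,K,T)), "end", loc(ray(f([(200,164)]),.047,K,T)))
print("stage c expected", loc(np.array([[.434,-.3402,.03]])))
```

```text
cheek top near corners [[ 89.  -21.4]
 [ 88.9  20.8]
 [ 82.2 -21.6]
 [ 82.4  21. ]]
foot [[ 65.5 -54.3]
 [ 64.1  53.8]]
cast back/front base top [[129.6 -21. ]
 [ 94.3 -21.6]] [[124.6  23.2]] end [[ 94.3 -15.6]]
stage c expected [[124.4   0. ]]
```

```bash
python3 -c "
from station import env
print(env.finish_job())"
```

```text
the job is handed in; nothing more can be done
None
```

The job is done and handed in at about 38 s: both clips are open, the lid lies flat with its handle up, clear of the case, and the cast sits within about 1 mm of centre on the scan stage's seat. I never moved the gripper down near the bur block or the bottle, but I didn't take a last picture to confirm they hadn't shifted.

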